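# Fit a label holder behind the parts-shelf lip and hold it pressed home

### The job

The low parts shelf has one bay without a label holder. From the little stand take the middle-width of the three label holders by its tab, slide it upright down behind the steel lip of the empty bay with its card facing out over the lip (the same way as its neighbours), feel for the sprung bar in the bottom of the slot and press it fully down without forcing anything, and finish still gripping the tab and holding the holder pressed home: do not let go. Leave the other holders and everything else on the bench as they are.

Things in the scene. Friction and masses are not known exactly. Their poses are not given: they have to be found in the camera images.
- holder_grip (a point): Grip point on the tab of the middle-width label holder, a loose upright white plastic plate, about 50 g. Tab 30 mm wide (y), 14 thick (x), 47 tall, on the middle of the plate's top edge; this point is half-way up it, 80 mm above the foot, 24 above the plate's shoulders. Grip across the 30 mm here: fingertips 19 mm lower then clear the shoulders. z up, -x is the card side.
- holder_foot (a point): Middle of that holder's lower edge, 80 mm below the grip point, same axes. The plate is 60 mm wide (y), 6 thick (x), 56 tall. It starts in one of the stand's three slots (which one varies), its card turned to the robot's side.
- holder_card (a point): Middle of the brown card on the same holder's front (-x) face, 44 mm above the foot, 3.5 mm in front of the middle plane.
- stand: Fixed wooden stand, 146 mm (x) by 104 (y) by 30 high, origin under its centre. Three slots along its y at x = -45, 0, +45 mm, 8 wide, open at both ends, 20 deep (floor 10 mm above the bench). A label holder stands in each, its grip point 90 mm above the bench; one lifted by 25 mm or more is free.
- holder_wide_grip (a point): Same point of the wider label holder (plate 88 mm wide, otherwise the same shape), which does not fit; leave it in the stand.
- holder_narrow_grip (a point): Same point of the narrower label holder (plate 36 mm wide, otherwise the same shape); too loose for the bay; leave it in the stand.
- slot (a point): Centre of the mouth of the empty bay's slot, 50 mm above the bench, level with the top of the lip's straight part. The slot runs along y: 66 mm long, 9 wide (x); steel lip on the -x (robot's) side, shelf edge on +x. Above the mouth both flare outward to 25 mm apart, 60 mm above the bench, and lead the foot in. z up. Sprung bar in its floor: top 22 mm below this point when free, 30 when fully down.
- bay: The fixed empty bay (lip, slot, tray); origin 50 mm below the slot point, same axes. From x = 41 mm on stands a black tray of fittings, rim 83 mm above the bench. The neighbouring bays are 130 mm (or 260) away along y, with holders like this one fitted, their tops 123 mm above the bench.
- spring_bar (a joint): How far the sprung bar in the empty slot is pushed down, in m: 0 free, 0.008 fully down on its hard stop. It takes about 3 N to start it and 8.5 N at the stop; it springs back when let go.
- screwdriver: Screwdriver lying loose in front of the shelf; leave alone.
- wrench: Wrench lying loose near the robot; leave alone.
- elbow_loose: Copper pipe elbow, about 65 by 55 by 22 mm, lying loose between stand and shelf; leave alone.
- flare_fitting: Brass fitting, 30 mm diameter, 36 mm tall, standing loose before the shelf; origin under its centre; leave alone.
- oil_can: White can, 66 mm diameter, 120 mm tall, standing beyond the shelf's end; origin under its centre; leave alone.
- mug: White mug, 80 mm diameter, 90 mm tall, standing beyond the stand; origin under its centre; leave alone.

How it is judged (in metres and radians):
On the way, in this order (a step that is already met when the one before it is completed fails the run):
1. the middle-width holder is gripped by its tab and lifted clear of the stand (height (world z) of holder_foot above 0.035 m and contact force between holder and stand below 0.1 N and contact force between holder and the fingers above 1 N), for 0.1 s.
2. its foot is down behind the lip of the empty bay, still gripped (x of holder_foot in the frame of slot between -0.0035 and 0.0035 m and y of holder_foot in the frame of slot between -0.006 and 0.006 m and z of holder_foot in the frame of slot below -0.008 m and contact force between holder and the fingers above 1 N), for 0.1 s.
At the end, for the whole second after the job is handed in: Holder upright and square (0.1 rad) in the empty slot, within 3.5 mm across and 6 mm along, card to the lip, its foot pressing the bar over 6 of 8 mm down (over 3 N); it is still and gripped round the tab (within 24 mm of the grip point); gripper not on the bay (x of holder_foot in the frame of slot between -0.0035 and 0.0035 m and y of holder_foot in the frame of slot between -0.006 and 0.006 m and value of joint spring_bar above 0.006 m and z of holder_foot in the frame of slot between -0.034 and -0.026 m and angle between holder_grip's own z axis and vertical below 0.1 rad and angle between the x axis of holder_foot and the x axis of slot, either way round below 0.1 rad and x of holder_card in the frame of slot below 0 m and contact force between holder and bay above 3 N and contact force between holder and the fingers above 2 N and distance between the grasp point and holder_grip below 0.024 m and contact force between bay and the arm below 0.5 N and contact force between bay and the fingers below 0.5 N and linear speed of holder below 0.01 m/s); the arm keeps its last pose, push and grip.
It fails at once if the holder is forced against the bay with more than 45 N (contact force between holder and bay above 45 N).
It fails at once if another holder is moved by more than 15 mm (distance of any of holder_wide_grip, holder_narrow_grip from where it was at the start of the episode above 0.015 m).
It fails at once if something else on the bench is moved by more than 20 mm (distance of any of screwdriver, wrench, elbow_loose, flare_fitting, oil_can, mug from where it was at the start of the episode above 0.02 m).
It also fails if it takes over 38 s, if anything falls off the work surface, if the arm or the gripper's body presses on something with over 40 N, if the wrist force passes 120 N, or if a joint passes its speed limit or range.

### The arm

A 6-joint arm with a two-finger parallel gripper is mounted at the origin on the work surface. World frame = base frame: x ahead of the robot, y to its left, z up, the work surface at z = 0. Lengths are in mm, angles in rad, forces in N, time in s.
With the tool pointing down it reaches from about 350 to 875 mm from the base axis. Payload 4.2 kg.
Tool frame: the origin (TCP) lies at the very end of the fingers, on their centre line; the grasp point (between the pads) lies 19 mm behind it; z points along the fingers, y is the direction in which the jaws open and shut (so a half turn about z gives the same grasp; the last joint's range is limited). The gripper opens to 85 mm and grips with 20 to 120 N. Pads are 22 mm wide; open, the fingers measure 114 mm over their backs; the gripper's body (76 mm by 85 mm) begins 54 mm behind the grasp point. The pads swing forward as they close: fully open they stand 13 mm farther back than shut.
Start: joints at [-1.089, 0.385, 0.008, 0, -1.194, -0.259], TCP at [138.118, -609.526, 198.812] pointing down, gripper open.
Joint ranges: [-3.14, 3.14], [-1.21, 2.06], [-1.07, 1.41], [-3.16, 2.05], [-2.99, -0.16], [-3.1, 3.1]. Speed limits (rad/s): [2.79, 2.79, 3.14, 3.14, 3.14, 3.14].

### API

Orientations are given as a unit quaternion [x, y, z, w].
In Python, from bench import arm, optics, job gives the robot as it stands.
- The arm moves only by the tool send_rows, never from a script. Its argument "steps" is a list that holds one entry, the list of rows, each a list of 5 numbers: the shift along the tool's x, y, z in cm, then the turn about the tool's z in rad, then the opening, from 0 (shut) to 1 (fully open). A call has 1 to 10 rows; each row shifts and turns the pose as measured when the row begins, along the tool's axes as they then stand; what a row does not reach is not made up. A row lasts 1/12 s, in which the tool goes at most 41.7 mm and 7.16 degrees, less where a joint would pass 70% of its speed; a pose out of reach is approached as far as the arm can. A call with a gripper value outside its range is refused whole. The fingers move at their own pace and stop on an object; the grip force is fixed at half the most. Time passes only in rows, so rows that do not move let the fingers close. It gives the time, the measured TCP pose, the force and the opening at its end, in the units of the state.
- arm.read_state(): the state, without advancing time (a new reading comes with each control period).
- optics.get_image(name): name is "side" or "top"; returns (picture, depth): 480x640x3 uint8, blue, green, red; 480x640 float32, mm along the optical axis (not along the pixel's ray), 0 where there is no reading.
- optics.get_calibration(name): a dict with "K" (3x3 intrinsics, pixels), "rvec" (rotation vector, rad) and "tvec" (3), from world to camera coordinates, as OpenCV has them. Camera axes: x right, y down, z forward; pixel columns grow to the right and rows downward; lengths in mm; the calibration is good to about 2 mm. A picture is of the moment at which its call begins. get_calibration takes no time and is no camera call.
- job.job_done(): hands the job in, once; it reports no verdict.
The state is a dict: "clock": time; "joints": joint angles; "joint_vel": joint speeds; "joint_efforts": joint torques, N m; "position": TCP position; "ee_rot": TCP orientation; "contact_force": force on the tool from outside, world axes, zero at the start; "wrist_torque": the same for the moment, N m; "gripper_width": finger opening in mm.
Only numpy, scipy, OpenCV 4.12 (cv2) and the standard library are available. Lean on these libraries where they do the work, as an engineer would, in place of code of your own. Each camera call takes 0.05 s, during which the arm holds its last target. There are 200 camera calls.

## Working session

There is one attempt and no reset: what is moved stays moved. The work goes in short steps, Python scripts to look and compute and a tool call to move; the robot and the scene stay as the last step left them, time stands still between calls to the robot, and variables do not carry over. Pictures are saved under pics/ and viewed, about 8 in all and at most 12, crops included, and the job is handed in when it is done.

Besides the shell and the picture viewer there is one more tool, called after ">>>" as name(argument=value, ...) on one line, values as JSON. send_rows: Moves the arm, as the interface text tells. Its arguments: {"type":"object","properties":{"steps":{"type":"array","items":{"type":"array","items":{"type":"array","items":{"type":"number"}}}}},"required":["steps"]}

```bash
mkdir -p pics; cat > h.py <<'E'
import numpy as np,cv2
from bench import arm,optics,job
def cal(n):
    c=optics.get_calibration(n);R=cv2.Rodrigues(np.array(c["rvec"],float))[0]
    return np.array(c["K"],float),R,np.array(c["tvec"],float).ravel()
def grab(n):
    im,d=optics.get_image(n);return im,d
def cloud(n,d):
    K,R,t=cal(n);v,u=np.mgrid[:480,:640]
    P=np.stack([(u-K[0,2])/K[0,0]*d,(v-K[1,2])/K[1,1]*d,d],-1)
    W=(P-t)@R; W[d<=0]=np.nan
    return W
E
python3 - <<'E'
from h import *
for n in("side","top"):
    im,d=grab(n);cv2.imwrite(f"pics/{n}0.png",im);np.save(f"{n}0.npy",d)
    K,R,t=cal(n);print(n,K.tolist(),(-R.T@t).round(),R.round(2).tolist())
print(arm.read_state())
E
```

```text
side [[506.06004963531325, 0.0, 320.3065655895821], [0.0, 506.06004963531325, 237.9515287039104], [0.0, 0.0, 1.0]] [519. 532. 676.] [[-1.0, -0.1, -0.0], [-0.07, 0.69, -0.72], [0.07, -0.71, -0.7]]
top [[595.6304788085806, 0.0, 337.7388241064378], [0.0, 595.6304788085806, 240.0523038130705], [0.0, 0.0, 1.0]] [ 380.  -54. 1254.] [[-0.01, -1.0, -0.0], [-0.99, 0.01, -0.16], [0.16, 0.0, -0.99]]
{'clock': 0.1, 'joints': array([-1.08938428e+00,  3.85498953e-01,  6.76055706e-03, -3.94817923e-04,
       -1.19398838e+00, -2.58611783e-01]), 'joint_vel': array([-0.00087929, -0.00229612,  0.00383708,  0.00209535,  0.00069709,
       -0.00054649]), 'joint_efforts': array([-3.95503901e-05, -3.93320632e+01,  1.88931334e+01,  4.19791058e+00,
       -2.54652346e-03,  4.43163884e-06]), 'position': array([ 137.98416734, -608.98688402,  197.82458565]), 'ee_rot': array([-1.11097447e-01,  9.93809032e-01,  9.66257178e-04, -1.77980073e-04]), 'contact_force': array([ 0.7594253 , -0.51786549,  0.64794307]), 'wrist_torque': array([-0.00458018,  0.03944843, -0.03596695]), 'gripper_width': 85.57518290231168}
```

View pics/top0.png

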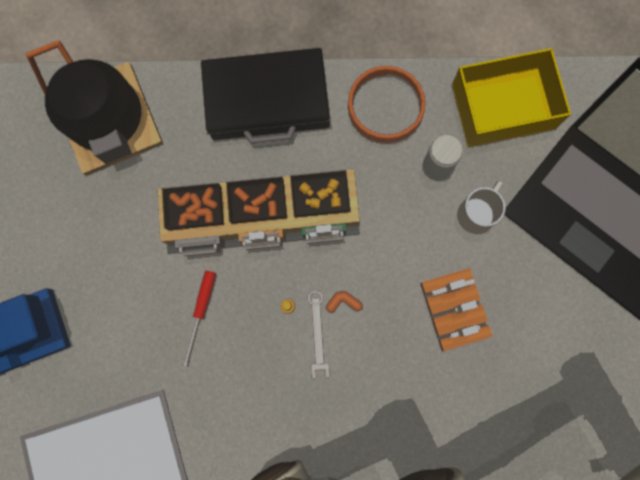

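View pics/side0.png

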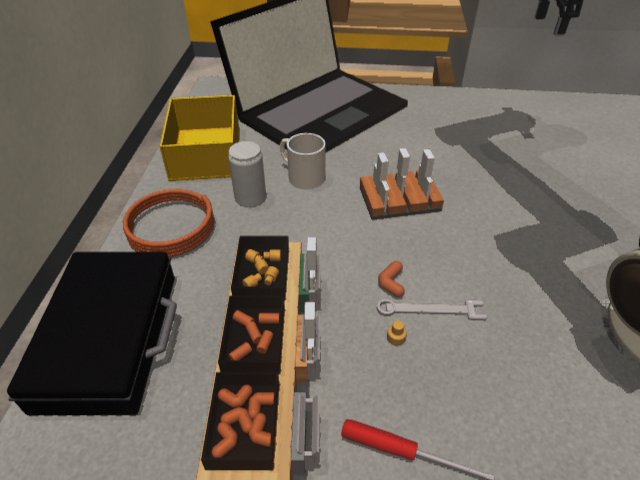

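Top view: the empty bay is the leftmost (about u=198, v=243), with fitted bays at (262,240) and (323,233). The stand is at (457,310) with three holders. I'll enlarge both.

```bash
python3 - <<'E'
from h import *
t=cv2.imread("pics/top0.png");s=cv2.imread("pics/side0.png")
def crop(im,u,v,w,h,k): return cv2.resize(im[v:v+h,u:u+w],None,fx=k,fy=k,interpolation=cv2.INTER_CUBIC)
a=crop(t,415,260,80,96,6)[:, :400]; a=crop(t,417,262,80,60*3//2,5)
b=crop(t,155,222,80,45,5)
c=crop(s,350,140,100,80,4);e=crop(s,280,380,50,100,4)
o=np.zeros((600,800,3),np.uint8)
a=a[:450]
o[:a.shape[0]-0 if a.shape[0]<360 else 360+0,:400]=a[:360] if False else crop(t,417,262,80,92,5)[60:420]
o[375:600,:400]=b
o[:320,400:]=c
cv2.imwrite("pics/c1.png",o)
D={n:np.load(f"{n}0.npy") for n in("top","side")}
W=cloud("top",D["top"])
for nm,(u,v) in dict(h1=(455,287),h2=(468,307),h3=(465,331),bay=(198,243)).items(): print(nm,W[v,u].round(1))
# points above bench near stand, by height
for n in("top","side"):
    W=cloud(n,D[n]); 
    m=(W[...,2]>95)&(W[...,2]<122)&(W[...,0]<420)&(W[...,1]<-180)&(W[...,0]>150)&(W[...,1]>-450)
    k,l,st,ce=cv2.connectedComponentsWithStats(m.astype(np.uint8))
    for i in range(1,k):
        if st[i,4]>15:
            p=W[l==i];r=cv2.minAreaRect(p[:,:2].astype(np.float32));print(n,st[i],p.mean(0).round(1),[np.round(x,1) for x in r], p[:,2].max().round(1))
E
```

```text
h1 [ 473.6 -274.5  113.7]
h2 [ 435.4 -298.   112.1]
h3 [ 390.2 -289.9  114. ]
bay [572.9 233.9  56.4]
top [460 326  19  11 134] [ 390.6 -297.3  112.5] [array([ 391.2, -299. ]), array([14.1, 30.6]), np.float64(17.9)] 119.6
side [422 149  13  17 151] [ 391.  -293.9  107.2] [array([ 390.6, -298.1]), array([14.3, 32.2]), np.float64(17.7)] 115.3
```

View pics/c1.png

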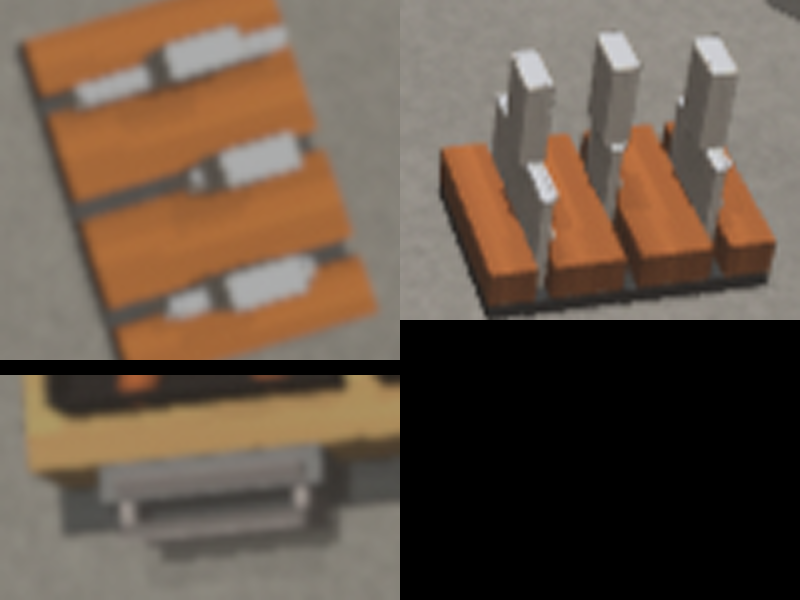

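The crop shows that the far holder is the wide one, the middle one is narrow, and the near one, h3 at (391,-298), is the middle-width target. Next I'll get the bay pose from the neighbours' tabs and from the slot's own flares.

```bash
python3 - <<'E'
from h import *
D={n:np.load(f"{n}0.npy") for n in("top","side")}
C={}
for n in("top","side"):
    W=cloud(n,D[n]); 
    m=(W[...,2]>96)&(W[...,2]<130)&(W[...,0]<640)&(W[...,1]<320)&(W[...,0]>480)&(W[...,1]>-90)
    k,l,st,ce=cv2.connectedComponentsWithStats(m.astype(np.uint8))
    for i in range(1,k):
        if st[i,4]>15:
            p=W[l==i];r=cv2.minAreaRect(p[:,:2].astype(np.float32));C.setdefault(n,[]).append(r[0]);print(n,st[i],p.mean(0).round(1),[np.round(x,1) for x in r], p[:,2].max().round(1))
    # stand tabs, again
    m=(W[...,2]>95)&(W[...,2]<122)&(W[...,0]<500)&(W[...,1]<-180)&(W[...,0]>350)&(W[...,1]>-450)
    k,l,st,ce=cv2.connectedComponentsWithStats(m.astype(np.uint8))
    for i in range(1,k):
        if st[i,4]>15:
            p=W[l==i];r=cv2.minAreaRect(p[:,:2].astype(np.float32));print(" stand",n,st[i],p.mean(0).round(1),[np.round(x,1) for x in r])
W=cloud("top",D["top"])
for u in (190,198,206):
    print(u,[tuple(W[v,u].round().astype(int)) for v in range(232,262)])
for v in (243,246,249,251): print(v,[tuple(W[v,u].round().astype(int)) for u in range(172,226,2)])
E
```

```text
top [315 225  16  11 145] [586.  -22.4 120.5] [array([587.4, -22.3]), array([14.6, 29.4]), np.float64(5.9)] 129.2
top [248 232  18  10 148] [574.1 105.5 119.8] [array([575.2, 106.6]), array([14.9, 29.8]), np.float64(7.9)] 128.3
 stand top [448 280  18  11 124] [ 478.1 -277.8  112.5] [array([ 478.5, -278.7]), array([13.8, 30. ]), np.float64(15.7)]
 stand top [459 301  18  11 128] [ 437.1 -296.9  112.5] [array([ 437.5, -298.5]), array([13.8, 29.8]), np.float64(15.9)]
 stand top [460 326  19  11 134] [ 390.6 -297.3  112.5] [array([ 391.2, -299. ]), array([14.1, 30.6]), np.float64(17.9)]
side [307 237   9  25 218] [587.1 -15.5 116. ] [array([587.9, -21.2]), array([12.7, 29.3]), np.float64(6.0)] 125.7
side [305 302  10  29 278] [575.  113.  117.1] [array([575.6, 108. ]), array([12.6, 29.9]), np.float64(5.9)] 125.8
 stand side [399 148  11  17 143] [ 437.4 -293.2  107. ] [array([ 437.5, -298.3]), array([14.1, 32.9]), np.float64(17.0)]
 stand side [422 149  13  17 151] [ 391.  -293.9  107.2] [array([ 390.6, -298.1]), array([14.3, 32.2]), np.float64(17.7)]
 stand side [377 152  12  17 144] [
[... 8500 characters left out ...]
.int64(51)), (np.int64(556), np.int64(237), np.int64(57)), (np.int64(556), np.int64(233), np.int64(59)), (np.int64(557), np.int64(230), np.int64(53)), (np.int64(557), np.int64(226), np.int64(55)), (np.int64(556), np.int64(220), np.int64(60)), (np.int64(556), np.int64(217), np.int64(59)), (np.int64(555), np.int64(212), np.int64(62)), (np.int64(555), np.int64(208), np.int64(63)), (np.int64(555), np.int64(203), np.int64(65)), (np.int64(555), np.int64(200), np.int64(62)), (np.int64(561), np.int64(203), np.int64(26)), (np.int64(560), np.int64(198), np.int64(30)), (np.int64(563), np.int64(198), np.int64(11)), (np.int64(564), np.int64(195), np.int64(3)), (np.int64(564), np.int64(191), np.int64(4))]
```

```bash
cat > go.py <<'E'
import sys
from h import *
from scipy.spatial.transform import Rotation as Ro
s=arm.read_state();R=Ro.from_quat(s["ee_rot"]).as_matrix()
yaw=np.degrees(np.arctan2(-R[0,1],R[1,1]))
x,y,z,w=map(float,sys.argv[1:5])
print("clock",s["clock"],"pos",s["position"].round(1),"yaw",yaw.round(2),"F",s["contact_force"].round(1),"w",round(s["gripper_width"],1),"zaxis",R[:,2].round(3))
d=(np.array([x,y,z])-s["position"])/10
print("now-frame",(R.T@d).round(2),"turn",round(-np.radians(w-yaw),3))
Rf=Ro.from_euler("z",w-yaw,degrees=True).as_matrix()@R
print("after-turn frame",(Rf.T@d).round(2),"turn at end frame; 6-row step",(R.T@d/6).round(2))
E
python3 go.py 391 -298.5 190 17
```

```text
clock 0.1 pos [ 138.  -609.   197.8] yaw 12.76 F [ 0.8 -0.5  0.6] w 85.6 zaxis [-0.001  0.002 -1.   ]
now-frame [-31.53  24.69   0.83] turn -0.074
after-turn frame [-33.27  22.29   0.82] turn at end frame; 6-row step [-5.26  4.12  0.14]
```

>>> send_rows(steps=[[[0,0,0,-0.074,1],[-3.0,2.0,0,0,1],[-3.0,2.0,0,0,1],[-3.0,2.0,0,0,1],[-3.0,2.0,0,0,1],[-3.0,2.0,0,0,1],[-3.0,2.0,0,0,1],[-3.0,2.0,0,0,1],[-3.0,2.0,0,0,1],[-3.0,2.0,0,0,1]]])

```text
clock: 0.93
position: [345.0, -349.8, 191.4]
ee_rot: [-0.142, 0.99, 0.006, -0.003]
contact_force: [0.9, -1.1, 0.0]
gripper_width: 85.4
```

```bash
python3 go.py 391 -298.5 150 17
```

```text
clock 0.9333 pos [ 345.  -349.8  191.4] yaw 16.38 F [ 0.9 -1.1  0. ] w 85.4 zaxis [-0.008  0.011 -1.   ]
now-frame [-5.87  3.57  4.16] turn -0.011
after-turn frame [-5.91  3.5   4.16] turn at end frame; 6-row step [-0.98  0.59  0.69]
```

>>> send_rows(steps=[[[-2.0,1.2,0,-0.011,1],[-2.0,1.2,1.0,0,1],[-1.5,0.9,1.0,0,1],[-0.4,0.2,1.0,0,1],[0,0,0.5,0,1],[0,0,0,0,1]]])

```text
clock: 1.43
position: [396.3, -289.4, 154.8]
ee_rot: [-0.154, 0.988, 0.007, -0.003]
contact_force: [-0.4, -0.3, 0.6]
gripper_width: 85.5
```

```bash
python3 go.py 391 -298.5 71 17
```

```text
clock 1.4333 pos [ 396.3 -289.4  154.8] yaw 17.66 F [-0.4 -0.3  0.6] w 85.5 zaxis [-0.007  0.012 -1.   ]
now-frame [ 0.76 -0.82  8.38] turn 0.012
after-turn frame [ 0.75 -0.83  8.38] turn at end frame; 6-row step [ 0.13 -0.14  1.4 ]
```

>>> send_rows(steps=[[[0.6,-0.6,0,0.01,1],[0.1,-0.1,1,0,1],[0,0,1,0,1],[0,0,0,0,1],[0,0,0,0,1]]])

```text
clock: 1.85
position: [389.4, -301.7, 134.0]
ee_rot: [-0.146, 0.989, 0.006, -0.002]
contact_force: [0.8, -0.1, -0.0]
gripper_width: 85.5
```

```bash
python3 go.py 391 -298.5 71 17; python3 - <<'E'
from h import *
t,d=grab("top");s,_=grab("side")
c=lambda im,u,v:cv2.resize(im[v:v+120,u:u+100],None,fx=4,fy=4,interpolation=cv2.INTER_CUBIC)
cv2.imwrite("pics/g1.png",np.hstack([c(t,410,260),c(s,360,110)]))
E
```

```text
clock 1.85 pos [ 389.4 -301.7  134. ] yaw 16.76 F [ 0.8 -0.1 -0. ] w 85.5 zaxis [-0.006  0.012 -1.   ]
now-frame [-0.26  0.18  6.3 ] turn -0.004
after-turn frame [-0.26  0.18  6.3 ] turn at end frame; 6-row step [-0.04  0.03  1.05]
```

View pics/g1.png

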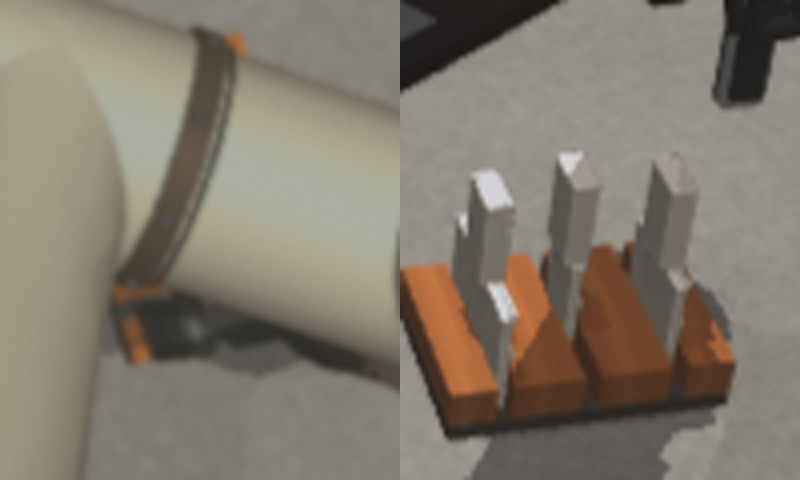

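```bash
python3 - <<'E'
from h import *
K,R,t=cal("side")
for n,p in dict(tcp=(389.4,-301.7,134),near=(389.4-12,-301.7+40,145),far=(401,-342,145),tab=(391,-298.5,113.5)).items():
    q=K@(R@np.array(p,float)+t);q=q/q[2];print(n,q[:2].round(), "in crop",((q[:2]-[360,110])*4+[400,0]).round())
E
```

```text
tcp [431. 143.] in crop [683. 131.]
near [440. 150.] in crop [718. 161.]
far [424. 126.] in crop [657.  64.]
tab [428. 153.] in crop [673. 170.]
```

```bash
python3 - <<'E'
from h import *
s,d=grab("side");W=cloud("side",d)
print(arm.read_state()["position"])
for v in range(110,140,3): print(v,[tuple(int(a) for a in np.nan_to_num(W[v,u])) for u in (424,428,440,444,448)])
m=(W[...,2]>122)&(W[...,2]<300)&(W[...,0]<460)&(W[...,0]>320)&(W[...,1]<-180)&(W[...,1]>-400)
p=W[m];print(len(p),p.min(0),p.max(0))
for z in range(125,200,8):
    q=p[(p[:,2]>z)&(p[:,2]<z+8)]
    if len(q):print(z,len(q),q.min(0).round(),q.max(0).round())
E
```

```text
[ 389.9809845  -301.42514611  134.46023763]
110 [(406, -342, 179), (399, -341, 180), (324, -662, 0), (385, -250, 233), (381, -234, 242)]
113 [(366, -641, 1), (356, -641, 1), (325, -645, 1), (384, -248, 228), (380, -231, 238)]
116 [(367, -628, 0), (356, -630, 0), (327, -629, 1), (384, -243, 226), (380, -228, 234)]
119 [(368, -609, 2), (357, -614, 0), (328, -615, 1), (381, -252, 214), (379, -226, 230)]
122 [(368, -598, 0), (358, -600, 0), (387, -256, 206), (381, -250, 210), (374, -251, 210)]
125 [(369, -586, 0), (359, -586, 0), (386, -253, 202), (380, -249, 205), (373, -248, 205)]
128 [(369, -571, 0), (359, -574, -1), (385, -253, 196), (379, -247, 200), (373, -245, 201)]
131 [(370, -558, 0), (361, -557, 0), (384, -251, 191), (378, -248, 194), (371, -251, 192)]
134 [(371, -544, 0), (361, -544, 0), (383, -252, 185), (377, -250, 186), (370, -251, 186)]
137 [(372, -529, 0), (362, -533, 0), (334, -531, 1), (324, -534, 0), (314, -536, 0)]
2137 [ 355.13606185 -370.54613668  178.72538447] [ 427.13778022 -225.8036809   299.98183055]
173 13 [ 369. -346.  179.] [ 409. -253.  181.]
181 80 [ 364. -347.  181.] [ 413. -247.  189.]
189 99 [ 367. -347.  189.] [ 414. -244.  197.]
197 95 [ 366. -347.  197.] [ 413. -245.  205.]
```

The images put the open fingertips at z≈180, while the reported TCP is 134 and the stated 13 mm swing would put them at about 147. That disagreement matters. I'll come down partway and measure again.

>>> send_rows(steps=[[[-0.1,0.2,1.0,0,1],[0,0,1.2,0,1],[0,0,1.2,0,1],[0,0,0.5,0,1],[0,0,0,0,1],[0,0,0,0,1]]])

```text
clock: 2.5
position: [392.8, -300.7, 98.0]
ee_rot: [-0.146, 0.989, 0.003, 0.002]
contact_force: [-0.4, 0.1, 1.2]
gripper_width: 85.0
```

```bash
cat > tip.py <<'E'
from h import *
import sys
s,d=grab("side");W=cloud("side",d);cv2.imwrite("pics/%s.png"%sys.argv[1],s)
p0=arm.read_state()["position"]
m=(np.abs(W[...,0]-p0[0])<45)&(np.abs(W[...,1]-p0[1])<75)&(W[...,2]>p0[2]-10)&(W[...,2]<p0[2]+150)&(s.max(2)<90)
p=W[m]
for z in range(int(p0[2])-5,int(p0[2])+75,5):
    q=p[(p[:,2]>z)&(p[:,2]<z+5)]
    if len(q)>2:print(z,len(q),q.min(0).round(),q.max(0).round())
E
python3 go.py 391 -298.5 71 17;python3 tip.py t1
```

```text
clock 2.5 pos [ 392.8 -300.7   98. ] yaw 16.79 F [-0.4  0.1  1.2] w 85.0 zaxis [ 0.003  0.007 -1.   ]
now-frame [0.13 0.24 2.7 ] turn -0.004
after-turn frame [0.12 0.24 2.7 ] turn at end frame; 6-row step [0.02 0.04 0.45]
93 10 [ 395. -307.   93.] [ 398. -289.   97.]
98 10 [ 394. -307.   98.] [ 399. -285.  102.]
103 9 [ 394. -310.  103.] [ 399. -290.  107.]
143 32 [ 370. -345.  143.] [ 416. -250.  148.]
148 42 [ 370. -345.  148.] [ 416. -247.  153.]
153 60 [ 370. -345.  153.] [ 416. -244.  158.]
158 55 [ 367. -346.  158.] [ 416. -243.  163.]
163 65 [ 370. -347.  163.] [ 416. -243.  168.]
168 56 [ 367. -346.  168.] [ 416. -243.  173.]
```

The offset holds: visible tips at about 143 with the TCP at 98. I'll half-close to 40 mm, which is still clear of the tab, and see where the tips are.

>>> send_rows(steps=[[[0.1,0.2,0,0,0.48],[0,0,0,0,0.48],[0,0,0,0,0.48],[0,0,0,0,0.48],[0,0,0,0,0.48]]])

```text
clock: 2.97
position: [392.8, -299.6, 100.7]
ee_rot: [-0.146, 0.989, 0.002, 0.004]
contact_force: [-0.7, -0.3, 0.4]
gripper_width: 41.0
```

```bash
python3 go.py 391 -298.5 71 17;python3 tip.py t2; python3 - <<'E'
import cv2
im=cv2.imread("pics/t2.png")[60:220,340:500];cv2.imwrite("pics/t2c.png",cv2.resize(im,None,fx=3.7,fy=3.7,interpolation=cv2.INTER_CUBIC))
E
```

```text
clock 2.9667 pos [ 392.8 -299.6  100.7] yaw 16.82 F [-0.7 -0.3  0.4] w 41.0 zaxis [ 0.008  0.005 -1.   ]
now-frame [0.17 0.15 2.97] turn -0.003
after-turn frame [0.17 0.15 2.97] turn at end frame; 6-row step [0.03 0.02 0.49]
95 8 [ 394. -304.   95.] [ 399. -288.  100.]
100 12 [ 394. -309.  100.] [ 399. -286.  105.]
105 6 [ 395. -308.  106.] [ 400. -291.  107.]
130 4 [ 395. -322.  133.] [ 401. -319.  135.]
135 36 [ 375. -323.  135.] [ 409. -269.  140.]
140 42 [ 376. -324.  140.] [ 410. -265.  145.]
145 57 [ 376. -323.  145.] [ 409. -264.  150.]
150 51 [ 376. -322.  150.] [ 410. -262.  155.]
155 55 [ 374. -323.  155.] [ 409. -263.  160.]
160 55 [ 375. -323.  160.] [ 409. -264.  165.]
165 43 [ 376. -323.  165.] [ 409. -265.  170.]
170 35 [ 377. -324.  170.] [ 411. -264.  175.]
```

View pics/t2c.png

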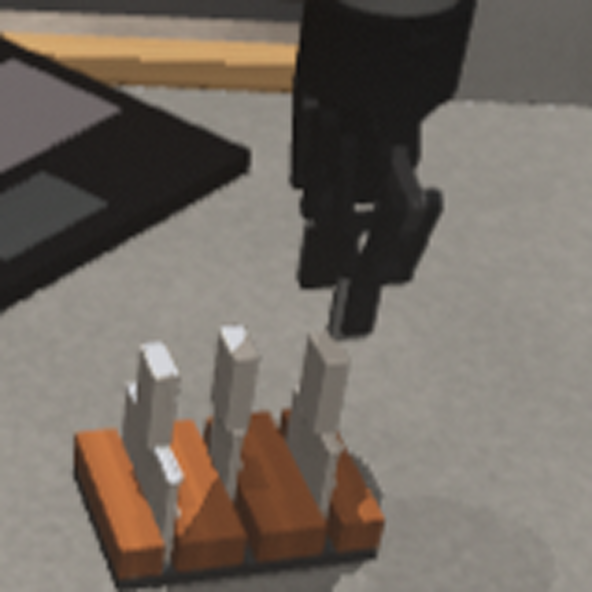

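The picture confirms it: the tips end at z≈135, just above the tab top, although the reported TCP z is 101. The reported z is therefore about 33 mm low, and I'll go by vision for height. I'll open a little and descend in stages, watching the force.

>>> send_rows(steps=[[[0.2,0.1,0,0,0.7],[0,0,0.8,0,0.7],[0,0,1.2,0,0.7],[0,0,1.2,0,0.7],[0,0,0.8,0,0.7],[0,0,0.5,0,0.7],[0,0,0,0,0.7],[0,0,0,0,0.7]]])

```text
clock: 3.68
position: [390.6, -299.0, 52.2]
ee_rot: [-0.146, 0.989, 0.002, 0.004]
contact_force: [-0.8, 0.1, -0.4]
gripper_width: 60.0
```

```bash
python3 go.py 391 -298.5 38 17;python3 tip.py t3
```

```text
clock 3.6833 pos [ 390.6 -299.    52.2] yaw 16.81 F [-0.8  0.1 -0.4] w 60.0 zaxis [ 0.008  0.005 -1.   ]
now-frame [-0.04  0.03  1.42] turn -0.003
after-turn frame [-0.04  0.03  1.42] turn at end frame; 6-row step [-0.01  0.    0.24]
47 20 [ 387. -325.   47.] [ 400. -279.   52.]
52 23 [ 386. -322.   52.] [ 400. -274.   57.]
57 8 [ 387. -325.   57.] [ 400. -275.   61.]
67 9 [ 394. -307.   68.] [ 399. -288.   72.]
72 12 [ 387. -307.   72.] [ 400. -286.   77.]
77 7 [ 395. -307.   78.] [ 400. -291.   80.]
82 10 [ 388. -304.   82.] [ 399. -287.   87.]
87 21 [ 373. -327.   87.] [ 407. -264.   91.]
92 35 [ 370. -329.   92.] [ 409. -258.   97.]
97 47 [ 371. -330.   97.] [ 410. -254.  102.]
102 63 [ 370. -332.  102.] [ 410. -254.  107.]
107 58 [ 371. -331.  107.] [ 409. -254.  112.]
112 47 [ 370. -331.  112.] [ 410. -253.  117.]
117 52 [ 371. -330.  117.] [ 410. -254.  122.]
122 37 [ 372. -331.  122.] [ 409. -251.  127.]
```

>>> send_rows(steps=[[[0,0,0.6,0,0.7],[0,0,0.4,0,0.7],[0,0,0,0,0.7],[0,0,0,0,0.2],[0,0,0,0,0.2],[0,0,0,0,0.2],[0,0,0,0,0.2],[0,0,0,0,0.2],[0,0,0,0,0.2]]])

```text
clock: 4.48
position: [392.1, -299.4, 43.0]
ee_rot: [-0.146, 0.989, 0.001, 0.006]
contact_force: [-0.3, 0.3, -0.8]
gripper_width: 29.2
```

```bash
python3 go.py 391 -298.5 38 17;python3 tip.py t4;python3 - <<'E'
import cv2
im=cv2.imread("pics/t4.png")[100:220,360:480];cv2.imwrite("pics/t4c.png",cv2.resize(im,None,fx=5,fy=5,interpolation=cv2.INTER_CUBIC))
E
```

```text
clock 4.4833 pos [ 392.1 -299.4   43. ] yaw 16.82 F [-0.3  0.3 -0.8] w 29.2 zaxis [ 0.012  0.004 -1.   ]
now-frame [0.08 0.12 0.5 ] turn -0.003
after-turn frame [0.08 0.12 0.5 ] turn at end frame; 6-row step [0.01 0.02 0.08]
37 21 [ 386. -326.   37.] [ 400. -273.   42.]
42 21 [ 387. -320.   42.] [ 399. -274.   47.]
47 23 [ 386. -320.   48.] [ 437. -274.   52.]
52 24 [ 386. -321.   53.] [ 437. -273.   57.]
57 17 [ 385. -322.   57.] [ 401. -270.   62.]
62 3 [ 398. -325.   62.] [ 401. -305.   66.]
67 12 [ 386. -309.   67.] [ 400. -285.   72.]
72 11 [ 389. -312.   73.] [ 403. -276.   77.]
77 29 [ 376. -314.   77.] [ 406. -274.   82.]
82 31 [ 377. -312.   83.] [ 407. -270.   87.]
87 44 [ 376. -314.   87.] [ 407. -268.   92.]
92 42 [ 377. -313.   92.] [ 406. -269.   97.]
97 42 [ 376. -317.   97.] [ 407. -268.  102.]
102 46 [ 376. -318.  102.] [ 407. -269.  107.]
107 29 [ 377. -319.  107.] [ 406. -269.  112.]
112 24 [ 389. -317.  112.] [ 406. -271.  117.]
```

View pics/t4c.png

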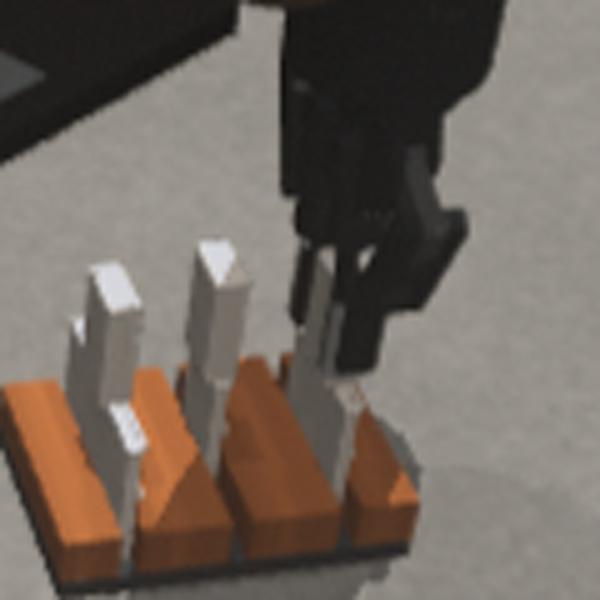

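The grip holds: the fingertips are about 5–8 mm above the shoulders and the width is 29 mm. Lifting.

>>> send_rows(steps=[[[0,0,-0.5,0,0.2],[0,0,-1,0,0.2],[0,0,-1,0,0.2],[0,0,-1,0,0.2],[0,0,-2,0,0.2],[0,0,-2.5,0,0.2],[0,0,-2.5,0,0.2],[0,0,-2.0,0,0.2],[0,0,-0.5,0,0.2],[0,0,0,0,0.2]]])

```text
clock: 5.37
position: [389.5, -299.5, 180.6]
ee_rot: [-0.146, 0.989, 0.001, 0.006]
contact_force: [-1.1, 0.0, -0.7]
gripper_width: 29.3
```

```bash
python3 go.py 562 236 173 5.6
```

```text
clock 5.3667 pos [ 389.5 -299.5  180.6] yaw 16.79 F [-1.1  0.  -0.7] w 29.3 zaxis [ 0.011  0.004 -1.   ]
now-frame [-31.97  46.28   1.17] turn 0.195
after-turn frame [-22.38  51.61   1.06] turn at end frame; 6-row step [-5.33  7.71  0.19]
```

>>> send_rows(steps=[[[-0.5,0.7,0,0.1,0.2],[-1.2,1.7,0,0.095,0.2],[-1.2,2.8,0,0,0.2],[-1.4,3.2,0,0,0.2],[-1.4,3.2,0,0,0.2],[-1.4,3.2,0,0,0.2],[-1.4,3.2,0,0,0.2],[-1.4,3.2,0,0,0.2],[-1.4,3.2,0,0,0.2],[-1.2,2.8,0,0,0.2]]])

```text
clock: 6.2
position: [482.5, -7.8, 171.0]
ee_rot: [-0.037, 0.999, 0.003, -0.004]
contact_force: [-0.0, -0.3, -0.5]
gripper_width: 29.5
```

```bash
python3 go.py 562 236 173 5.6
```

```text
clock 6.2 pos [482.5  -7.8 171. ] yaw 4.19 F [-0.  -0.3 -0.5] w 29.5 zaxis [-0.008  0.006 -1.   ]
now-frame [-9.7  23.74 -0.12] turn -0.025
after-turn frame [-10.29  23.49  -0.12] turn at end frame; 6-row step [-1.62  3.96 -0.02]
```

>>> send_rows(steps=[[[-1.3,3.0,0,-0.01,0.2],[-1.3,3.0,0,-0.01,0.2],[-1.3,3.0,-0.1,0,0.2],[-1.3,3.0,-0.1,0,0.2],[-1.2,2.8,0,0,0.2],[-1.2,2.7,0,0,0.2],[-0.9,2.0,0,0,0.2],[-0.4,1.0,0,0,0.2],[0,0,0,0,0.2],[0,0,0,0,0.2]]])

```text
clock: 7.03
position: [547.1, 219.0, 155.4]
ee_rot: [-0.05, 0.999, -0.001, -0.017]
contact_force: [0.6, 0.2, -0.7]
gripper_width: 29.6
```

```bash
python3 go.py 562 236 120 5.6
```

```text
clock 7.0333 pos [547.1 219.  155.4] yaw 5.76 F [ 0.6  0.2 -0.7] w 29.6 zaxis [-0.033 -0.004 -0.999]
now-frame [-1.77  1.55  3.48] turn 0.003
after-turn frame [-1.76  1.55  3.48] turn at end frame; 6-row step [-0.29  0.26  0.58]
```

>>> send_rows(steps=[[[-0.9,0.8,-0.3,0,0.2],[-0.6,0.5,0,0,0.2],[-0.2,0.2,0,0,0.2],[0,0,0,0,0.2],[0,0,0,0,0.2]]])

```text
clock: 7.45
position: [560.3, 230.5, 155.5]
ee_rot: [-0.048, 0.999, -0.003, -0.02]
contact_force: [-0.1, -0.8, 0.2]
gripper_width: 29.4
```

```bash
python3 go.py 562 236 120 5.6; python3 - <<'E'
from h import *
t,d=grab("top");s,ds=grab("side")
print(arm.read_state()["position"])
np.save("s5.npy",ds);np.save("t5.npy",d)
cv2.imwrite("pics/s5.png",s);cv2.imwrite("pics/t5.png",t)
c=lambda im,u,v:cv2.resize(im[v:v+150,u:u+100],None,fx=4,fy=4,interpolation=cv2.INTER_CUBIC)
cv2.imwrite("pics/b5.png",np.hstack([c(t,150,180),c(s,250,320)]))
E
```

```text
clock 7.45 pos [560.3 230.5 155.5] yaw 5.48 F [-0.1 -0.8  0.2] w 29.4 zaxis [-0.04  -0.008 -0.999]
now-frame [-0.37  0.55  3.54] turn -0.002
after-turn frame [-0.37  0.55  3.54] turn at end frame; 6-row step [-0.06  0.09  0.59]
[560.25459054 230.54790082 155.67193747]
```

View pics/b5.png

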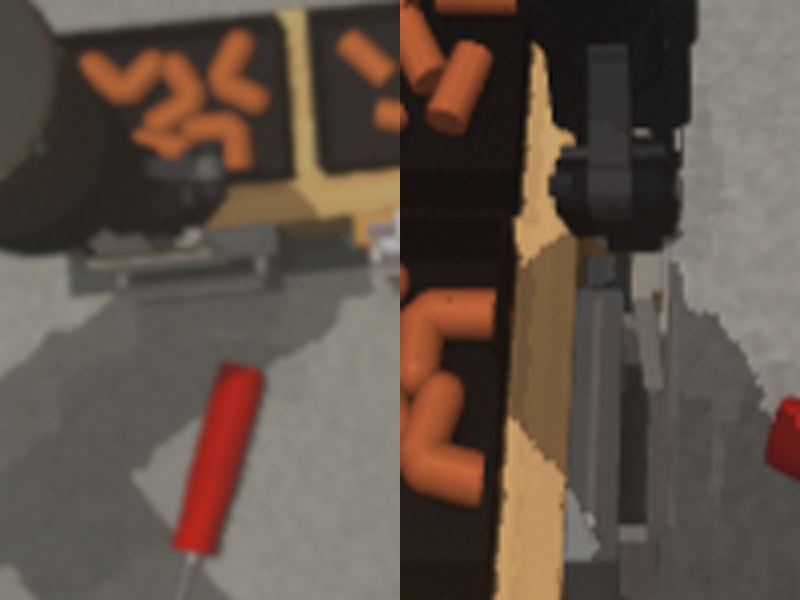

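```bash
cat > foot.py <<'E'
from h import *
import sys
# side camera: light low-saturation pixels near the holder below fingers
n=sys.argv[1]
if n=="s5": s=cv2.imread("pics/s5.png");d=np.load("s5.npy")
else: s,d=grab("side");cv2.imwrite(f"pics/{n}.png",s)
W=cloud("side",d)
st=arm.read_state();p0=st["position"];fz=p0[2]-33
th=np.radians(5.5);ex=np.array([np.cos(th),np.sin(th)]);ey=np.array([-ex[1],ex[0]])
L=W.copy();q=W[...,:2]-[563.2,236.4];L[...,0]=q@ex;L[...,1]=q@ey
print("rep",p0.round(1),"foot z exp",fz.round(1))
m=(np.abs(L[...,0])<22)&(L[...,1]>5)&(L[...,1]<50)&(L[...,2]>max(fz-4,63))&(L[...,2]<fz+62)
for z in range(int(fz)-5,int(fz)+60,5):
    k=m&(L[...,2]>=z)&(L[...,2]<z+5)
    if k.sum()>2:
        q=L[k];print(z,k.sum(),"x",np.percentile(q[:,0],[0,50,100]).round(1),"y",np.percentile(q[:,1],[0,50,95]).round(1),"col",s[k].mean(0).round())
E
python3 foot.py s5
```

```text
rep [560.3 230.5 155.7] foot z exp 122.7
122 10 x [-10.   -9.4  -4.3] y [ 9.1 19.9 25. ] col [80. 86. 92.]
127 13 x [-8.9 -6.6 -4.3] y [23.9 24.8 25.2] col [ 92.  99. 105.]
132 11 x [-9.  -6.7 -3.3] y [23.1 24.6 25. ] col [ 87.  94. 100.]
137 17 x [-9.  -7.9 -3.4] y [19.6 24.7 26. ] col [82. 88. 94.]
142 11 x [-9.  -5.7 -3.4] y [19.6 24.6 25.7] col [ 89.  96. 103.]
147 14 x [-10.2  -6.3  -2.4] y [22.2 24.7 25.2] col [ 90.  97. 103.]
152 30 x [-10.2  -9.1  -2.5] y [ 6.6 20.2 25.1] col [104. 112. 120.]
157 24 x [-10.2  -7.5  -2.6] y [13.8 24.2 25.3] col [ 86.  94. 102.]
162 13 x [-8.  -4.8 -1.6] y [18.7 25.  25.3] col [83. 91. 99.]
167 16 x [-8.1 -4.9 -1.6] y [19.1 25.1 25.7] col [ 86.  93. 101.]
172 27 x [-9.3 -4.9 -1.6] y [13.7 23.8 25.5] col [105. 114. 121.]
177 71 x [-9.3 -5.  -1.6] y [12.8 18.9 24.6] col [114. 123. 130.]
```

The depth data agrees with the model: the foot is at local (-6.6, -5) mm from my slot estimate, tilted 0.04. Next I'll check the slot centre from the flares in the first side image.

```bash
python3 - <<'E'
from h import *
th=np.radians(5.5);ex=np.array([np.cos(th),np.sin(th)]);ey=np.array([-ex[1],ex[0]])
for n in("side","top"):
    W=cloud(n,np.load(n+"0.npy"));L=W.copy();q=W[...,:2]-[563.2,236.4];L[...,0]=q@ex;L[...,1]=q@ey
    for y0 in(-40,-36,-32,-25,-10,5,20,30,34,38):
        for z0,z1 in((20,34),(44,52),(57,66)):
            k=(np.abs(L[...,1]-y0)<3)&(L[...,2]>z0)&(L[...,2]<z1)&(np.abs(L[...,0])<18)
            a=np.sort(L[k][:,0]);
            if len(a)>3:print(n,y0,z0,len(a),"neg",a[a<0][:3].round(1),a[a<0][-3:].round(1),"pos",a[a>=0][:3].round(1),a[-3:].round(1))
E
```

```text
side -40 44 15 neg [-5.1 -3.8 -2.4] [-3.8 -2.4 -1. ] pos [0.2 0.3 1.6] [16.3 17.6 17.7]
side -40 57 9 neg [-13.2 -11.8 -10.5] [-10.5 -10.5  -9.2] pos [10.7 12.  13.3] [12.  13.3 13.4]
side -36 20 29 neg [-3.6 -3.6 -3.6] [-0.9 -0.9 -0.8] pos [0.4 0.5 0.5] [4.6 4.7 4.8]
side -36 44 43 neg [-5.2 -5.1 -5.1] [-1.1 -1.1 -1.1] pos [0.2 0.2 0.2] [14.8 17.6 17.6]
side -36 57 28 neg [-13.2 -13.2 -13.2] [-9.2 -9.2 -7.9] pos [ 9.4 10.6 10.6] [13.3 13.3 13.4]
side -32 20 38 neg [-3.6 -3.6 -3.6] [-0.9 -0.9 -0.8] pos [0.4 0.4 0.4] [4.6 4.7 4.8]
side -32 44 29 neg [-5.2 -5.2 -5.2] [-1.2 -1.1 -1.1] pos [0.2 0.2 0.2] [16.  17.4 17.4]
side -32 57 33 neg [-13.2 -13.2 -13.2] [-9.2 -9.2 -7.9] pos [ 9.2 10.5 10.5] [13.1 13.2 13.2]
side -25 20 21 neg [-2.4 -2.4 -2.3] [-1. -1. -1.] pos [0.3 0.4 0.4] [3.  3.1 3.1]
side -25 44 5 neg [-5.3 -5.2] [-5.3 -5.2] pos [ 5.3  6.6 17. ] [ 5.3  6.6 17. ]
side -25 57 33 neg [-13.2 -13.2 -13.2] [-9.3 -9.3 -9.3] pos [ 9.1 10.3 10.3] [14.2 14.2 14.2]
side -10 20 28 neg [-2.6 -2.6 -2.6] [-1.2 -1.2 -1.2] pos [0.1 0.1 0.1] [4.1 4.1 4.2]
side -10 44 17 neg [-5.5 -5.4 -4.2] [-4.2
[... 2613 characters left out ...]
.2 6. ]
top 20 57 14 neg [-11.8 -11.6 -11.5] [-9.2 -9.1 -6.6] pos [ 5.7  7.4 10. ] [12.8 14.  15.7]
top 30 20 8 neg [-6.6 -0.2] [-6.6 -0.2] pos [0.8 2.5 2.8] [3.4 4.4 5.4]
top 30 44 4 neg [] [] pos [1.7 3.6 5.4] [3.6 5.4 7.3]
top 30 57 17 neg [-12.5 -12.5 -10.7] [-10.7 -10.3  -8. ] pos [4.6 8.2 8.5] [14.5 14.8 16.8]
top 34 20 8 neg [-6.6] [-6.6] pos [0.1 0.8 1.2] [3.4 5.4 5.4]
top 34 44 6 neg [-2.2 -1.5] [-2.2 -1.5] pos [0.6 1.7 2.3] [1.7 2.3 3.6]
top 34 57 17 neg [-12.5 -12.1 -11.9] [-7.7 -7.1 -5.5] pos [ 4.6  8.6 10.3] [12.4 12.8 14.8]
top 38 44 7 neg [-2.2] [-2.2] pos [2.1 4.1 5.3] [ 6.4 13.1 16.8]
top 38 57 11 neg [-11.9 -11.8  -9.4] [-9.4 -9.2 -7.1] pos [ 7.3  9.4 10.9] [12.7 12.8 16. ]
```

Slot centre confirmed at local (+0.4, 0). I'll add the foot model to the helper and move above the mouth.

```bash
cat > ft.py <<'E'
import sys
from h import *
from scipy.spatial.transform import Rotation as Ro
s=arm.read_state();R=Ro.from_quat(s["ee_rot"]).as_matrix()
yaw=np.degrees(np.arctan2(-R[0,1],R[1,1]));L=Ro.from_euler("z",5.4,degrees=True).as_matrix()
foot=s["position"]+33*R[:,2]+L@[-1.8,.7,0]
S=np.array([563.6,236.4,0])
l=L.T@(foot-S)
print("clock",round(s["clock"],2),"foot in slot xy, z bench",l.round(1),"yaw",yaw.round(2),"ztool",(L.T@R[:,2]).round(3),"F",s["contact_force"].round(1),"w",round(s["gripper_width"],1))
tz=float(sys.argv[1]);print("tool shift cm",(R.T@(L@(np.array([0,0,tz])-l))/10).round(2),"turn",round(-np.radians(5.4-yaw),3))
E
python3 ft.py 75
```

```text
clock 7.55 foot in slot xy, z bench [ -7.   -4.9 122.7] yaw 5.49 ztool [-0.04  -0.004 -0.999] F [-0.  -1.  -1.2] w 29.3
tool shift cm [-0.89  0.51  4.74] turn 0.002
```

>>> send_rows(steps=[[[-0.5,0.3,0.3,0,0.2],[-0.4,0.2,0.8,0,0.2],[0,0,1.0,0,0.2],[0,0,1.0,0,0.2],[0,0,1.0,0,0.2],[0,0,0,0,0.2],[0,0,0,0,0.2]]])

```text
clock: 8.13
position: [566.6, 235.3, 109.0]
ee_rot: [-0.047, 0.999, -0.003, -0.021]
contact_force: [-0.1, 1.0, -0.8]
gripper_width: 29.6
```

```bash
python3 ft.py 66; python3 foot.py f6
```

```text
clock 8.13 foot in slot xy, z bench [-0.3 -0.9 76. ] yaw 5.43 ztool [-0.042 -0.004 -0.999] F [-0.1  1.  -0.8] w 29.6
tool shift cm [-0.08  0.09  1.  ] turn 0.001
rep [566.2 235.2 108.7] foot z exp 75.7
75 9 x [-2.6 -0.1  2.2] y [28.1 28.8 29.2] col [81. 87. 94.]
80 6 x [-2.6 -0.8  2.2] y [28.4 28.8 29.3] col [83. 90. 97.]
85 14 x [-2.7 -2.6  2.1] y [19.2 28.7 29.3] col [73. 79. 85.]
90 16 x [-2.7 -0.4  3.2] y [21.4 28.8 29.5] col [81. 87. 93.]
95 6 x [-1.7  0.1  1.9] y [27.7 28.8 29.2] col [82. 89. 95.]
100 13 x [-1.7  1.7  4.2] y [27.1 29.  29.6] col [83. 90. 96.]
105 52 x [-4.1 -2.8  4.1] y [ 5.  21.3 29.1] col [ 91.  98. 105.]
110 14 x [-2.9  0.4  3.9] y [ 5.4 28.8 29.8] col [82. 89. 96.]
115 14 x [-1.9  0.3  5. ] y [22.8 28.7 29.6] col [77. 85. 93.]
120 13 x [-0.8  1.4  4.8] y [24.1 28.9 29.7] col [78. 85. 92.]
125 15 x [-1.   1.5  4.7] y [18.6 29.2 29.8] col [ 95. 103. 110.]
130 65 x [-2.2  1.3  4.9] y [17.7 23.7 28.5] col [109. 118. 125.]
```

>>> send_rows(steps=[[[-0.1,0.1,0.4,0,0.2],[-0.03,0,0.6,0,0.2],[-0.03,0,0.6,0,0.2],[-0.02,0,0.5,0,0.2],[-0.02,0,0.5,0,0.2],[0,0,0,0,0.2],[0,0,0,0,0.2]]])

```text
clock: 8.77
position: [567.7, 236.7, 80.8]
ee_rot: [-0.047, 0.999, -0.003, -0.02]
contact_force: [0.2, 0.1, 0.2]
gripper_width: 29.2
```

```bash
python3 ft.py 32
```

```text
clock 8.77 foot in slot xy, z bench [ 1.   0.5 47.9] yaw 5.44 ztool [-0.041 -0.004 -0.999] F [0.2 0.1 0.2] w 29.2
tool shift cm [ 0.03 -0.04  1.59] turn 0.001
```

>>> send_rows(steps=[[[0,0,0.4,0,0.2],[0,0,0.4,0,0.2],[0,0,0.4,0,0.2],[0,0,0.3,0,0.2],[0,0,0,0,0.2],[0,0,0,0,0.2]]])

```text
clock: 9.27
position: [567.3, 236.7, 64.6]
ee_rot: [-0.047, 0.999, -0.003, -0.02]
contact_force: [-0.1, -0.1, 0.1]
gripper_width: 29.2
```

```bash
python3 ft.py 28
```

```text
clock 9.27 foot in slot xy, z bench [ 0.5  0.5 31.6] yaw 5.44 ztool [-0.04  -0.003 -0.999] F [-0.1 -0.1  0.1] w 29.2
tool shift cm [ 0.04 -0.05  0.37] turn 0.001
```

The foot is in the slot at z 31.6 with no contact. Now I'll feel for the bar in small steps.

>>> send_rows(steps=[[[0,0,0.15,0,0.2],[0,0,0.15,0,0.2],[0,0,0.15,0,0.2],[0,0,0,0,0.2]]])

```text
clock: 9.6
position: [567.7, 236.9, 60.7]
ee_rot: [-0.048, 0.999, -0.002, -0.019]
contact_force: [-1.0, 0.4, 2.6]
gripper_width: 29.5
```

```bash
python3 ft.py 20
```

```text
clock 9.6 foot in slot xy, z bench [ 1.   0.7 27.7] yaw 5.46 ztool [-0.039 -0.003 -0.999] F [-1.   0.4  2.6] w 29.5
tool shift cm [ 0.07 -0.07  0.77] turn 0.001
```

The bar is felt at foot z≈27.7 (expected 28) with 2.6 N, so the z model holds. Pressing on.

>>> send_rows(steps=[[[0.03,-0.03,0.2,0,0.2],[0.03,0,0.2,0,0.2],[0,0,0.2,0,0.2],[0,0,0.15,0,0.2]]])

```text
clock: 9.93
position: [567.7, 236.8, 56.4]
ee_rot: [-0.048, 0.999, -0.002, -0.018]
contact_force: [-2.7, 0.2, 7.6]
gripper_width: 29.0
```

```bash
python3 ft.py 20
```

```text
clock 9.93 foot in slot xy, z bench [ 1.1  0.7 23.4] yaw 5.55 ztool [-0.036 -0.002 -0.999] F [-2.7  0.2  7.6] w 29.0
tool shift cm [ 0.1  -0.07  0.34] turn 0.003
```

>>> send_rows(steps=[[[0.1,-0.05,0.2,0,0.2],[0.06,0,0.2,0,0.2],[0.03,0,0.2,0,0.2],[0,0,0.2,0,0.2]]])

```text
clock: 10.27
position: [567.6, 236.8, 53.3]
ee_rot: [-0.049, 0.999, -0.001, -0.015]
contact_force: [-3.5, -0.5, 10.1]
gripper_width: 29.2
```

```bash
python3 ft.py 20
```

```text
clock 10.27 foot in slot xy, z bench [ 1.2  0.7 20.3] yaw 5.67 ztool [-0.029 -0.001 -1.   ] F [-3.5 -0.5 10.1] w 29.2
tool shift cm [ 0.12 -0.07  0.03] turn 0.005
```

>>> send_rows(steps=[[[0.1,0,0.2,0,0.2],[0.05,0,0.2,0,0.2],[0,0,0.2,0,0.2]]])

```text
clock: 10.52
position: [567.7, 236.9, 52.5]
ee_rot: [-0.05, 0.999, -0.001, -0.012]
contact_force: [-5.1, -1.2, 13.3]
gripper_width: 29.3
```

```bash
python3 ft.py 20
```

```text
clock 10.52 foot in slot xy, z bench [ 1.5  0.7 19.5] yaw 5.77 ztool [-0.024 -0.001 -1.   ] F [-5.1 -1.2 13.3] w 29.3
tool shift cm [ 0.15 -0.07 -0.05] turn 0.006
```

At the stop: the force is rising with little travel. I'll check that it holds steady and look at it.

```bash
python3 - <<'E'
from h import *
for i in range(6):
    s,d=grab("side");st=arm.read_state();print(round(st["clock"],2),st["position"].round(1),st["contact_force"].round(1),np.abs(st["joint_vel"]).max().round(4))
t,d=grab("top")
c=lambda im,u,v:cv2.resize(im[v:v+150,u:u+100],None,fx=4,fy=4,interpolation=cv2.INTER_CUBIC)
cv2.imwrite("pics/b7.png",np.hstack([c(t,150,180),c(s,250,330)]))
E
python3 ft.py 20;python3 foot.py f7
```

```text
10.57 [567.6 236.8  52.5] [-3.9 -1.5 10.2] 0.0015
10.62 [567.6 236.9  52.5] [-3.3 -1.6 11.4] 0.0014
10.67 [567.6 236.9  52.5] [-3.5 -0.8 10.3] 0.0018
10.72 [567.6 236.9  52.5] [-4.  -0.8 11.6] 0.0007
10.77 [567.6 236.9  52.5] [-3.3 -0.8 11.6] 0.0014
10.82 [567.6 236.9  52.5] [-4.5 -0.4 11.5] 0.002
clock 10.87 foot in slot xy, z bench [ 1.4  0.7 19.5] yaw 5.77 ztool [-0.024 -0.001 -1.   ] F [-3.3 -0.4 11.3] w 29.3
tool shift cm [ 0.14 -0.07 -0.05] turn 0.006
rep [567.6 236.9  52.5] foot z exp 19.5
59 4 x [ 2.5  3.1 12.5] y [23.9 30.8 31.4] col [84. 91. 98.]
64 10 x [0.  1.9 4.9] y [29.9 30.9 31.5] col [ 86.  93. 100.]
69 21 x [-2.4  2.3  6.2] y [19.8 29.2 30.6] col [ 92. 100. 107.]
74 55 x [-2.5  2.3  6. ] y [20.1 25.1 30.2] col [111. 119. 127.]
```

View pics/b7.png

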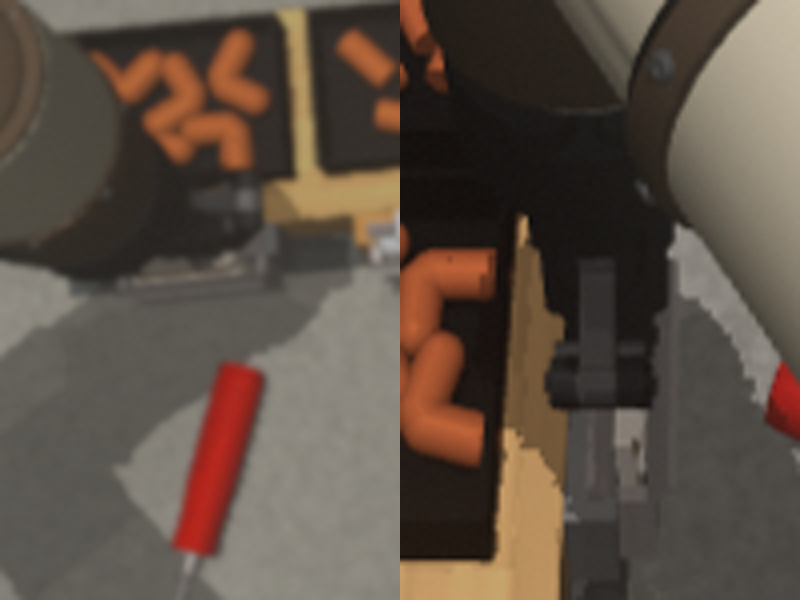

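The holder sits behind the lip with its shoulders at z≈76, like its neighbours. It is steady with about 11.5 N on the bar and no drift over the camera calls. The fingers are clear of the bay, so I'm handing in.

```bash
python3 -c "
from bench import arm,job
print(job.job_done()); s=arm.read_state(); print(s['clock'],s['position'],s['contact_force'],s['gripper_width'])"
```

```text
the job is handed in; nothing more can be done
None
the job is handed in; nothing more can be done
```

I took the middle-width holder (the one in the stand slot nearest the robot) by its tab. I slid it down behind the lip of the empty bay, card facing out, and pressed the sprung bar to its stop. I handed in at about 10.9 s, still gripping and pressing; `job_done` gave no verdict.

**Last checks before handing in:**
- **Position:** The foot was about 19.5 mm above the bench by my model (20 mm expected at the stop). It was about 1.4 mm across and 0.7 mm along from the slot centre, with yaw within 0.4° and tilt about 0.024 rad.
- **Bar:** I first felt it at about 27.7 mm (28 expected). The push then held steady at 10–12 N upward, against 8.5 N at the stop.
- **Grip:** The opening was 29.3 mm on the 30 mm tab, and the last picture showed the fingers clear of the bay.

**What disagreed:**
- **Height reading:** The reported TCP height was about 30 mm lower than the fingertips seen in the depth images. I set the grip height by the images, and the height at which the bar was felt confirmed this.
- **Side force:** A force of about 3–4 N in x stayed at the end, so the holder is leaning lightly on the shelf side of the slot.

I did not check separately that the other holders and loose items were unmoved; the wrist force showed no contact on the way.

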